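Draw the carrier plate out of the dust hood into the corner stops

ROBOT

A 7-joint arm with a two-finger parallel gripper is mounted at the origin on the work surface. World frame = base frame: x ahead of the robot, y to its left, z up, the work surface at z = 0. Lengths are in m, angles in rad, forces in N, time in s.
With the tool pointing down it reaches from about 0.35 to 0.9 m from the base axis. Payload 8.1 kg.
Tool frame: the origin (TCP) lies on the centre line of the jaws, within the pads' length; the fingertips stand arm.tips_ahead ahead of it and the grasp point (between the pads) lies 8 mm behind it (arm.tips_ahead is the distance from the TCP to the fingertips, in m); z points along the fingers, y is the direction in which the jaws open and shut (so a half turn about z gives the same grasp; the last joint's range is limited). The gripper opens to 92 mm and grips with 3 to 60 N. Pads are 19 mm wide; open, the fingers measure 130 mm over their backs; the gripper's body (75 mm by 190 mm) begins 47 mm behind the grasp point.
Start: joints at [1.005, 0.434, 0.025, 1.573, -0.012, 1.134, -0.075], TCP at [0.279, -0.559, 0.238] pointing down, gripper open.
Joint ranges: [-2.62, 2.62], [-0.44, 2.09], [-1.27, 1.32], [0.08, 2.57], [-1.32, 4.46], [0.12, 2], [-2.74, 2.74]. Speed limits (rad/s): [2.22, 2.22, 3.01, 3.01, 3.14, 3.14, 3.14].

INTERFACE

Orientations are given as a rotation vector (axis times angle).
In Python, from cell import arm gives the robot as it stands. The module is installed in compiled form; this text tells all that it offers.
- The arm moves only by the tool jog_arm, never from a script. Its argument "moves" is a list of rows, each an object with "twist": the turn, a rotation vector about the tool's x, y, z in units of 10 degrees (1.0 is 10 degrees), a list of three; "xyz": the shift along the tool's x, y, z in units of 60 mm (1.0 is 60 mm), a list of three; "grip": the closure, from -1 (fully open) to 1 (shut). A call has 1 to 5 rows; each row is the pose to reach, as a shift and turn from the pose commanded when the call began, along the tool's axes at that moment; what a row does not reach only later rows make up. A row lasts 1/8 s, in which the tool goes at most 62.5 mm and 10.7 degrees, less where a joint would pass 70% of its speed; a pose out of reach is approached as far as the arm can. A call with a gripper value outside its range is refused whole. The fingers move at their own pace and stop on an object; "force" is the grip in N (left out, the last holds). Time passes only in rows, so rows that repeat a pose let the fingers close. It gives the time, the measured TCP pose, the force and the opening at its end, in the units of the state.
- arm.observe(): the state, without advancing time (a new reading comes with each control period).
- arm.get_image(name): name is "scene" or "top" or "wrist"; returns the picture (400x640x3 uint8, blue, green, red); there is no depth.
- arm.camera_params(name): a dict with "mtx" (3x3 intrinsics, pixels), "T" (4x4, takes a point from camera to world coordinates); the wrist camera has in their place "T_tool_cam" (4x4, takes a point from camera to tool coordinates, whose origin is the TCP and whose axes are the flange's). Camera axes: x right, y down, z forward; pixel columns grow to the right and rows downward; lengths in m; the calibration is good to about 2 mm. A picture is of the moment at which its call begins: read the wrist's pose just before it. camera_params takes no time and is no camera call.
- arm.sign_off(): hands the job in, once; it reports no verdict.
The state is a dict: "clock": time; "joints": joint angles; "dq": joint speeds; "joint_efforts": joint torques, N m; "position": TCP position; "ee_rot": TCP orientation; "force": force on the tool from outside, world axes, zero at the start; "ft_torque": the same for the moment, N m; "width": opening from 0.0 (shut) to 1.0 (fully open).
Only numpy, scipy, OpenCV 4.12 (cv2) and the standard library are available. Lean on these libraries where they do the work, as an engineer would, in place of code of your own. Each camera call takes 0.05 s, during which the arm holds its last target. There are 200 camera calls.

TASK

The flat rubber-topped carrier plate is parked partly under the dust hood of the comparator stand, and the height of its top is not known exactly: by feel, press down gently on its bare front part and draw it out toward you until it is fully home against the low front stop. Then slide it sideways until it is also fully home against the side stop, so that it is left flat on the stage, square, and touching both stops. Keep the pressing light (about 10 N is enough, never above 30 N), do not shove it into the stops (20 N at most), and leave the cup, the ring and the case where they are.

Things in the scene. Friction and masses are not known exactly. Their poses are not given: they have to be found in the camera images.
- comparator: Fixed measuring stand: white cast base, x = -130 to +200 mm, y = -160 to +160 mm, carrying a dark flat ground stage (x = -130 to +140 mm) whose top is 60 mm above the table. Origin at table height under the middle of the stage, z up; its -x side is the front and faces roughly to the robot, +y is its left seen from the robot.
- hood_front (a point): Middle of the front edge of the grey sheet-metal dust hood, on top of its roof, 29 mm above the stage. From here the hood reaches 93 mm back (+x of the stand) and 116 mm to each side; it is fixed, open at the front only, 26 mm high inside.
- column_top (a point): Top centre of the stand's steel column, 38 mm thick, 350 mm above the table, at the stand's left rear corner. From it an arm with a measuring head runs to the right behind the hood, from 85 mm above the table upward. Fixed.
- front_stop: Fixed low steel strip across the front of the stage, 14 mm (x) by 200 mm (y), 6 mm high, parallel to the stand's y axis. Origin on the stage top at the middle of its stop face (the face away from the robot); +x points from that face toward the hood. The plate is home when its centre is at x = 60 mm in this frame.
- side_stop: Fixed low steel strip on the left of the stage, 70 mm (x) by 14 mm (y), 6 mm high, parallel to the stand's x axis, 10 to 80 mm behind the front stop's face; its y place varies. Origin on the stage top at the middle of its stop face (looking to -y); +y points into the strip. The plate is home when its centre is at y = -55 mm in this frame.
- plate: Loose flat carrier, 120 mm (x) by 110 mm (y), 0.33 to 0.45 kg, too wide to grip: an 8 mm aluminium plate and, on stiff screws, a rubber-topped platen of the same outline. Platen top is 12 to 22 mm above the origin, set anew each time, not measured; it does not yield. Partly under the hood, askew, 45 mm or more of its front bare. Origin: centre of underside, -x to the front. Friction: rubber 0.8, underside 0.35.
- steel_cup: Bystander: open steel cup, 80 mm wide, 60 mm high, on the table right of the stand. Origin at the centre of its underside.
- ring_gauge: Bystander: dark steel ring, 76 mm wide, 25 mm high, on the table left of the stand. Origin at the centre of its underside.
- gauge_case: Bystander: closed wooden case 120 x 80 x 35 mm, on the table left of the stand. Origin at the centre of its underside.
There are look-alikes about, which are no part of the job. Leave any blue, red or white look-alike of the plate alone.

How it is judged:
By the outcome, as a careful person would: the job done as asked, in the order asked, and still so for the second after the job is handed in, with the robot touching nothing.
It also fails if it takes over 64 s, if anything falls off the work surface, if the arm or the gripper's body presses on something with over 40 N, if the wrist force passes 120 N, or if a joint passes its speed limit or range.

## Working session

There is one attempt and no reset: what is moved stays moved. The work goes in short steps, Python scripts to look and compute and a tool call to move; the robot and the scene stay as the last step left them, time stands still between calls to the robot, and variables do not carry over. Pictures are saved under pics/ and viewed, about 8 in all and at most 12, crops included, and the job is handed in when it is done.

Besides the shell and the picture viewer there is one more tool, called after "Request:" as a command line: name --argument value ..., lists and objects as JSON in quotes. jog_arm: Moves the arm, as the interface text tells. Its arguments: {"type":"object","properties":{"moves":{"type":"array","items":{"type":"object","properties":{"twist":{"type":"array","items":{"type":"number"}},"xyz":{"type":"array","items":{"type":"number"}},"grip":{"type":"number"}}}},"force":{"type":"number"}},"required":["moves"]}

```bash
mkdir -p pics
python3 - <<'E'
from cell import arm
import cv2,numpy as np
print(arm.observe(), arm.tips_ahead)
for n in("scene","top"):
    cv2.imwrite(f"pics/{n}0.png",arm.get_image(n)); p=arm.camera_params(n); print(n,np.round(p["mtx"],1).tolist(),np.round(p["T"],4).tolist())
print(arm.camera_params("wrist"))
E
```

```text
{'clock': 0.0, 'joints': array([ 1.00540626,  0.4352315 ,  0.02496948,  1.57410591, -0.01159078,
        1.13401597, -0.07508378]), 'dq': array([ 1.22931505e-03, -5.70364306e-05,  5.75732075e-04, -6.34452381e-04,
       -6.50637313e-04,  9.83153086e-05, -8.34716989e-04]), 'joint_efforts': array([ 1.53402566e-04, -6.67867827e+01,  9.84875411e-01, -3.14457607e+01,
       -6.07028184e-02,  4.32703074e-02,  1.70242606e-04]), 'position': array([ 0.27875094, -0.55882871,  0.23693623]), 'ee_rot': array([-3.05638794e+00, -7.20056761e-01,  8.13265633e-04]), 'force': array([ 0.33180758, -0.43141412,  0.72321976]), 'ft_torque': array([0.02001371, 0.03647603, 0.04152353]), 'width': 1.0002304549915157} 0.011
scene [[377.7, 0.0, 324.5], [0.0, 377.7, 193.7], [0.0, 0.0, 1.0]] [[0.161, 0.6628, -0.7313, 1.3964], [0.9869, -0.1145, 0.1135, -0.1119], [-0.0085, -0.74, -0.6726, 0.9764], [0.0, 0.0, 0.0, 1.0]]
top [[485.6, 0.0, 319.3], [0.0, 485.6, 200.3], [0.0, 0.0, 1.0]] [[0.0232, -0.9987, 0.0447, 0.4774], [-0.9997, -0.0228, 0.0086, 0.0213], [-0.0076, -0.0448, -0.999, 1.4181], [0.0, 0.0, 0.0, 1.0]]
{'mtx': array([[345.43888975,   0.        , 327.20783542],
       [  0.        , 345.43888975, 201.65527905],
       [  0.        ,   0.        ,   1.        ]]), 'T_tool_cam': array([[ 5.36436513e-05, -9.69025457e-01, -2.46960849e-01,
         6.67012764e-02],
       [ 9.99999871e-01,  1.76519050e-04, -4.75410615e-04,
         1.22749236e-04],
       [ 5.04278283e-04, -2.46960791e-01,  9.69025342e-01,
        -1.47328214e-01],
       [ 0.00000000e+00,  0.00000000e+00,  0.00000000e+00,
         1.00000000e+00]])}
```

View pics/top0.png

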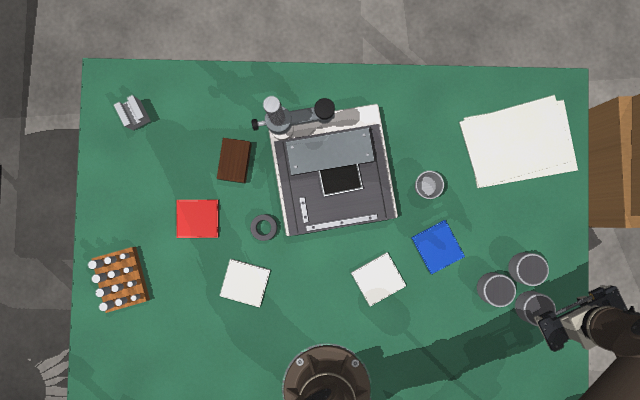

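View pics/scene0.png

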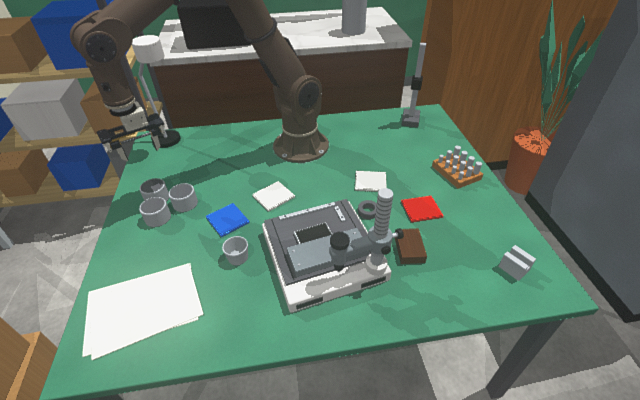

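The top view shows the stand at about (335,170) and its hood at (330,150). The black plate sticks out of the hood at (341,180), with the front stop near (328,223) and the side stop near (304,210). The look-alikes are white at (245,283) and (378,279), red at (197,218) and blue at (438,246). Only the black one is on the stage and partly under the hood, so I'll confirm it in an enlarged crop.

Run:
```python
import cv2
im=cv2.imread("pics/top0.png")[95:245,250:410]
cv2.imwrite("pics/crop0.png",cv2.resize(im,None,fx=4,fy=4,interpolation=cv2.INTER_CUBIC)[:600])
```

```text
(no output)
```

View pics/crop0.png

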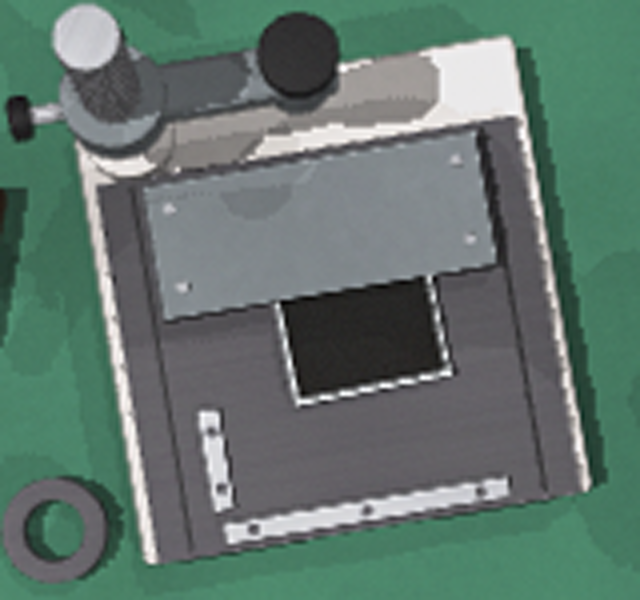

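The crop shows the black rubber top with a pale rim. Its front corners are at crop (297,403) and (452,374), and it meets the hood at (278,302) and (432,278). The front stop's back edge runs (226,524)–(508,478) and the side stop's face runs (218,410)–(232,508).

```bash
cat > h.py <<'E'
import numpy as np
from cell import arm
from scipy.spatial.transform import Rotation as R
def ray(name,uv,z,T=None):
    p=arm.camera_params(name); T=p["T"] if T is None else T
    d=T[:3,:3]@np.linalg.solve(p["mtx"],[*uv,1.]); o=T[:3,3]
    return o+d*(z-o[2])/d[2]
def toolT(s):
    T=np.eye(4);T[:3,:3]=R.from_rotvec(s["ee_rot"]).as_matrix();T[:3,3]=s["position"];return T
E
python3 - <<'E'
from h import *
c=lambda u,v,z:ray("top",(250+u/4-.4,95+v/4-.4),z)
P={}
for n,u,v,z in[("FL",297,403,.077),("FR",452,374,.077),("HL",278,302,.077),("HR",432,278,.077),("fsL",226,524,.066),("fsR",508,478,.066),("ssB",218,410,.066),("ssF",232,508,.066),("hoodL",163,320,.089),("hoodR",497,265,.089),("stFL",150,563,.06),("stFR",590,490,.06)]:
    P[n]=c(u,v,z); print(n,P[n].round(4))
for a,b in[("fsR","fsL"),("FR","FL"),("hoodR","hoodL"),("stFR","stFL")]:
    d=P[b]-P[a]; print(a,np.linalg.norm(d),"yaw",np.degrees(np.arctan2(-d[0],d[1])))
for a,b in[("ssF","ssB"),("FL","HL"),("FR","HR")]:
    d=P[b]-P[a]; print(a,np.linalg.norm(d),"yaw",np.degrees(np.arctan2(d[1],d[0])))
s=arm.observe();print(toolT(s).round(3))
E
```

```text
FL [0.5514 0.0206 0.077 ]
FR [ 0.574  -0.0861  0.077 ]
HL [0.6212 0.0353 0.077 ]
HR [ 0.6403 -0.071   0.077 ]
fsL [0.4667 0.068  0.066 ]
fsR [ 0.5032 -0.1273  0.066 ]
ssB [0.5459 0.0755 0.066 ]
ssF [0.4779 0.0641 0.066 ]
hoodL [0.6058 0.1139 0.089 ]
hoodR [ 0.6488 -0.1146  0.089 ]
stFL [0.4382 0.1206 0.06  ]
stFR [ 0.4962 -0.1853  0.06  ]
fsR 0.1986680605934152 yaw 10.583035297545678
FR 0.10903595688776753 yaw 11.916976405631484
hoodR 0.23250840152069377 yaw 10.66836689168351
stFR 0.3113079976220762 yaw 10.738511725021166
ssF 0.06896333157708587 yaw 9.528065809518873
FL 0.07132935108059629 yaw 11.942076943843984
FR 0.06805171124140663 yaw 12.843572013122689
[[ 0.895  0.446 -0.001  0.279]
 [ 0.446 -0.895  0.001 -0.559]
 [-0.    -0.001 -1.     0.237]
 [ 0.     0.     0.     1.   ]]
```

Stand yaw is about 10.6° and plate yaw about 12.1°. The plate's front edge is about 76 mm from the front stop, and it then needs about 55 mm sideways. I'm moving above the bare part with the fingers half open, so the two tips can control yaw.

Request:
jog_arm --moves '[{"xyz": [1.0,-0.64,0],"twist": [0,0,0.3],"grip": 0.13},{"xyz": [2.0,-1.28,0],"twist": [0,0,0.6],"grip": 0.13},{"xyz": [2.8,-1.8,0],"twist": [0,0,0.9],"grip": 0.13},{"xyz": [3.6,-2.3,0],"twist": [0,0,1.2],"grip": 0.13},{"xyz": [4.4,-2.8,0],"twist": [0,0,1.44],"grip": 0.13}]' --force 20

```text
clock: 0.72
position: [0.4406, -0.2896, 0.2376]
ee_rot: [-3.124, -0.329, 0.0]
force: [-0.2, 0.5, -0.4]
width: 0.503
```

```bash
cat >> h.py <<'E'
def go(target,yaw):
    s=arm.observe();T=toolT(s);d=T[:3,:3].T@(np.array(target)-T[:3,3])
    cur=np.degrees(np.arctan2(T[1,0],T[0,0]))
    print("t",round(s["clock"],2),"pos",s["position"].round(4),"yaw",round(cur,2),"F",s["force"].round(1),"M",s["ft_torque"].round(2),"w",round(s["width"],2),"units",(d/.06).round(3),"tw",round((cur-yaw)/10,3),"tilt",T[:2,2].round(4))
E
python3 -c "
from h import *
go([.597,-.0255,.17],12.1)"
```

```text
t 0.72 pos [ 0.4406 -0.2896  0.2376] yaw 12.01 F [-0.2  0.5 -0.4] M [-0.05 -0.03 -0.06] w 0.5 units [ 3.465 -3.762  1.127] tw -0.009 tilt [-0.0002  0.    ]
```

Request:
jog_arm --moves '[{"xyz": [0.68,-0.74,0],"grip": 0.13},{"xyz": [1.36,-1.48,0.2],"grip": 0.13},{"xyz": [2.04,-2.22,0.4],"grip": 0.13},{"xyz": [2.75,-3.0,0.7],"grip": 0.13},{"xyz": [3.46,-3.76,1.1],"grip": 0.13}]'

```text
invalid input at $.moves[0]: expected keys twist, xyz, grip
```

Request:
jog_arm --moves '[{"xyz": [0,0,0],"grip": 0.13},{"xyz": [0,0,0],"grip": 0.13}]'

```text
invalid input at $.moves[0]: expected keys twist, xyz, grip
```

```bash
python3 -c "
from h import *
import cv2
go([.597,-.0255,.105],12.1)
im=arm.get_image('wrist');cv2.imwrite('pics/w1.png',im)"
```

```text
t 0.72 pos [ 0.4406 -0.2896  0.2376] yaw 12.01 F [-0.2  0.5 -0.4] M [-0.05 -0.03 -0.06] w 0.5 units [ 3.465 -3.762  2.21 ] tw -0.009 tilt [-0.0002  0.    ]
```

View pics/w1.png

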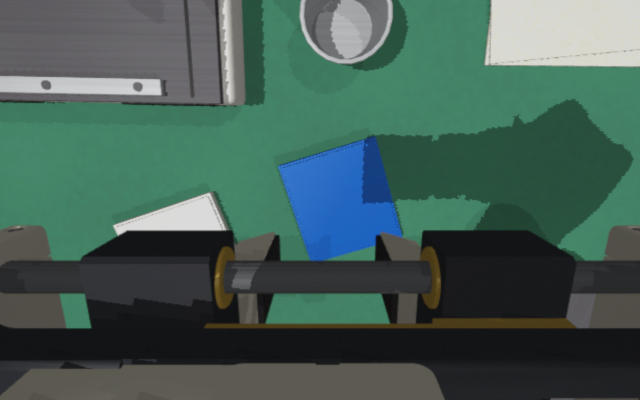

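The moves were refused because every row needs a twist, so that picture still shows the table above the blue look-alike at (340,200). I'm repeating the moves with twist included.

Request:
jog_arm --moves '[{"xyz": [0.68,-0.74,0],"twist": [0,0,0],"grip": 0.13},{"xyz": [1.36,-1.48,0.2],"twist": [0,0,0],"grip": 0.13},{"xyz": [2.04,-2.22,0.4],"twist": [0,0,0],"grip": 0.13},{"xyz": [2.75,-3.0,0.7],"twist": [0,0,0],"grip": 0.13},{"xyz": [3.46,-3.76,1.1],"twist": [0,0,0],"grip": 0.13}]'

```text
clock: 1.4
position: [0.593, -0.032, 0.1741]
ee_rot: [3.124, 0.331, 0.001]
force: [1.3, -1.8, 0.4]
width: 0.437
```

Request:
jog_arm --moves '[{"xyz": [0,0,0],"twist": [0,0,0],"grip": 0.13},{"xyz": [0,0,0],"twist": [0,0,0],"grip": 0.13}]'

```text
clock: 1.65
position: [0.5916, -0.034, 0.1739]
ee_rot: [3.124, 0.332, -0.002]
force: [-0.4, -1.4, -0.5]
width: 0.431
```

```bash
python3 -c "
from h import *
import cv2
go([.597,-.0255,.105],12.1)
im=arm.get_image('wrist');cv2.imwrite('pics/w2.png',im)"
```

```text
t 1.65 pos [ 0.5916 -0.034   0.1739] yaw 12.14 F [-0.4 -1.4 -0.5] M [-0.04  0.02  0.01] w 0.43 units [ 0.12  -0.119  1.148] tw 0.004 tilt [-0.0014 -0.0006]
```

View pics/w2.png

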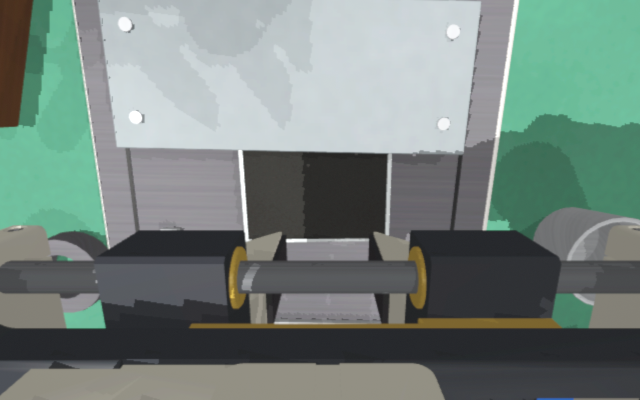

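The wrist view shows the plate's edges at columns 243 and 388 under the hood, with its front edge near row 240. The fingers straddle its middle, about 7 mm off as computed. I'm correcting that and descending.

Request:
jog_arm --moves '[{"xyz": [0.12,-0.12,0.4],"twist": [0,0,0],"grip": 0.13},{"xyz": [0.12,-0.12,0.8],"twist": [0,0,0],"grip": 0.13},{"xyz": [0.12,-0.12,1.1],"twist": [0,0,0],"grip": 0.13},{"xyz": [0.12,-0.12,1.1],"twist": [0,0,0],"grip": 0.13}]'

```text
clock: 2.2
position: [0.5965, -0.0262, 0.1075]
ee_rot: [3.124, 0.329, -0.004]
force: [0.6, 0.0, 0.0]
width: 0.437
```

```bash
python3 -c "
from h import *
go([.597,-.0255,.095],12.1)"
```

```text
t 2.2 pos [ 0.5965 -0.0262  0.1075] yaw 12.02 F [0.6 0.  0. ] M [ 0.03 -0.04  0.06] w 0.44 units [ 0.011 -0.009  0.209] tw -0.008 tilt [-0.0023 -0.0006]
```

Request:
jog_arm --moves '[{"xyz": [0,0,0.08],"twist": [0,0,0],"grip": 0.13},{"xyz": [0,0,0.16],"twist": [0,0,0],"grip": 0.13},{"xyz": [0,0,0.22],"twist": [0,0,0],"grip": 0.13},{"xyz": [0,0,0.22],"twist": [0,0,0],"grip": 0.13}]'

```text
clock: 2.7
position: [0.5974, -0.0249, 0.0951]
ee_rot: [3.124, 0.332, -0.001]
force: [0.3, -0.3, 0.4]
width: 0.434
```

Request:
jog_arm --moves '[{"xyz": [0,0,0.01],"twist": [0,0,0],"grip": 0.13},{"xyz": [0,0,0.02],"twist": [0,0,0],"grip": 0.13},{"xyz": [0,0,0.02],"twist": [0,0,0],"grip": 0.13}]'

```text
clock: 3.08
position: [0.5976, -0.0249, 0.0941]
ee_rot: [3.124, 0.331, 0.0]
force: [0.9, -0.2, 0.7]
width: 0.435
```

Request:
jog_arm --moves '[{"xyz": [0,0,0.01],"twist": [0,0,0],"grip": 0.13},{"xyz": [0,0,0.02],"twist": [0,0,0],"grip": 0.13},{"xyz": [0,0,0.025],"twist": [0,0,0],"grip": 0.13},{"xyz": [0,0,0.025],"twist": [0,0,0],"grip": 0.13}]'

```text
clock: 3.58
position: [0.5975, -0.0249, 0.0925]
ee_rot: [3.124, 0.331, -0.0]
force: [-0.8, -0.4, -0.1]
width: 0.432
```

Request:
jog_arm --moves '[{"xyz": [0,0,0.01],"twist": [0,0,0],"grip": 0.13},{"xyz": [0,0,0.02],"twist": [0,0,0],"grip": 0.13},{"xyz": [0,0,0.025],"twist": [0,0,0],"grip": 0.13},{"xyz": [0,0,0.025],"twist": [0,0,0],"grip": 0.13}]'

```text
clock: 4.08
position: [0.5975, -0.0249, 0.091]
ee_rot: [3.124, 0.331, -0.0]
force: [-0.0, 0.1, -0.2]
width: 0.433
```

Request:
jog_arm --moves '[{"xyz": [0,0,0.01],"twist": [0,0,0],"grip": 0.13},{"xyz": [0,0,0.02],"twist": [0,0,0],"grip": 0.13},{"xyz": [0,0,0.025],"twist": [0,0,0],"grip": 0.13},{"xyz": [0,0,0.025],"twist": [0,0,0],"grip": 0.13}]'

```text
clock: 4.58
position: [0.5975, -0.0249, 0.0895]
ee_rot: [3.124, 0.331, -0.0]
force: [0.1, 0.4, 0.2]
width: 0.43
```

Request:
jog_arm --moves '[{"xyz": [0,0,0.01],"twist": [0,0,0],"grip": 0.13},{"xyz": [0,0,0.02],"twist": [0,0,0],"grip": 0.13},{"xyz": [0,0,0.025],"twist": [0,0,0],"grip": 0.13},{"xyz": [0,0,0.025],"twist": [0,0,0],"grip": 0.13}]'

```text
clock: 5.08
position: [0.5975, -0.0249, 0.088]
ee_rot: [3.124, 0.331, -0.0]
force: [0.0, -0.3, -1.2]
width: 0.434
```

Request:
jog_arm --moves '[{"xyz": [0,0,0.01],"twist": [0,0,0],"grip": 0.13},{"xyz": [0,0,0.02],"twist": [0,0,0],"grip": 0.13},{"xyz": [0,0,0.025],"twist": [0,0,0],"grip": 0.13},{"xyz": [0,0,0.025],"twist": [0,0,0],"grip": 0.13}]'

```text
clock: 5.58
position: [0.5975, -0.0249, 0.0865]
ee_rot: [3.124, 0.332, -0.0]
force: [0.4, 0.0, -0.1]
width: 0.436
```

Request:
jog_arm --moves '[{"xyz": [0,0,0.01],"twist": [0,0,0],"grip": 0.13},{"xyz": [0,0,0.02],"twist": [0,0,0],"grip": 0.13},{"xyz": [0,0,0.025],"twist": [0,0,0],"grip": 0.13},{"xyz": [0,0,0.025],"twist": [0,0,0],"grip": 0.13}]'

```text
clock: 6.08
position: [0.5976, -0.0249, 0.0855]
ee_rot: [3.124, 0.331, 0.0]
force: [-1.0, -1.2, 5.3]
width: 0.435
```

Contact is at TCP z ≈ 0.0856, so the platen top is about 0.0746. Stiffness is about 10 N/mm, so I'm adding 0.6 mm.

Request:
jog_arm --moves '[{"xyz": [0,0,0.005],"twist": [0,0,0],"grip": 0.13},{"xyz": [0,0,0.01],"twist": [0,0,0],"grip": 0.13},{"xyz": [0,0,0.01],"twist": [0,0,0],"grip": 0.13}]'

```text
clock: 6.45
position: [0.5976, -0.0249, 0.0855]
ee_rot: [3.124, 0.331, 0.001]
force: [-4.6, 0.3, 12.3]
width: 0.437
```

```bash
python3 -c "
from h import *
go([.597,-.0255,.0855],12.1)"
```

```text
t 6.45 pos [ 0.5976 -0.0249  0.0855] yaw 12.11 F [-4.6  0.3 12.3] M [0.03 0.91 0.03] w 0.44 units [-0.012  0.007 -0.001] tw 0.001 tilt [ 0.0005 -0.0002]
```

Request:
jog_arm --moves '[{"xyz": [-0.06,0,0],"twist": [0,0,0.02],"grip": 0.13},{"xyz": [-0.12,-0.003,0],"twist": [0,0,0.04],"grip": 0.13},{"xyz": [-0.18,-0.005,0],"twist": [0,0,0.06],"grip": 0.13},{"xyz": [-0.24,-0.006,0],"twist": [0,0,0.08],"grip": 0.13},{"xyz": [-0.3,-0.008,0],"twist": [0,0,0.1],"grip": 0.13}]'

```text
clock: 7.08
position: [0.5817, -0.0279, 0.0855]
ee_rot: [3.127, 0.304, 0.006]
force: [4.2, 0.3, 6.2]
width: 0.434
```

```bash
python3 -c "
from h import *
import cv2
go([.597,-.0255,.0855],12.1)
im=arm.get_image('top')[95:245,250:410]
cv2.imwrite('pics/t3.png',cv2.resize(im,None,fx=4,fy=4,interpolation=cv2.INTER_CUBIC))"
```

```text
t 7.08 pos [ 0.5817 -0.0279  0.0855] yaw 11.11 F [4.2 0.3 6.2] M [ 0.24 -1.   -0.02] w 0.43 units [0.258 0.01  0.001] tw -0.099 tilt [0.0041 0.0004]
```

View pics/t3.png

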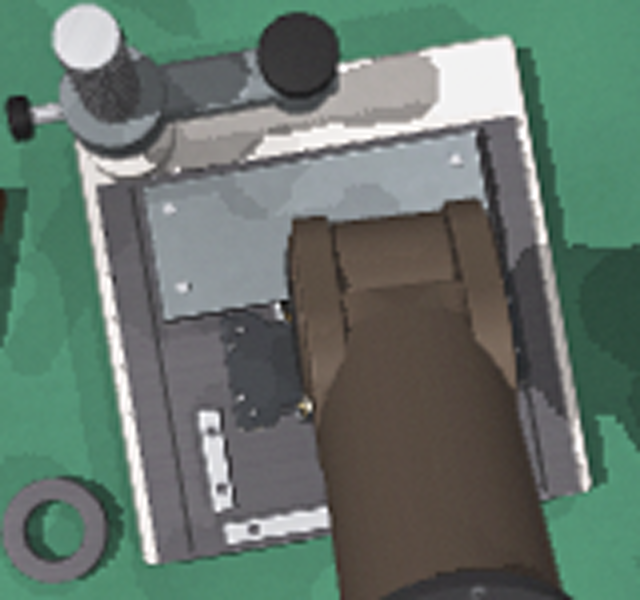

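The arm hides the plate in the top view, so I'll check slip with the wrist camera. The press has dropped to 6 N, so I'm restoring it as I continue.

```bash
python3 -c "
from h import *
import cv2
cv2.imwrite('pics/w3.png',arm.get_image('wrist'))"
```

Request:
jog_arm --moves '[{"xyz": [0,0,0.006],"twist": [0,0,0],"grip": 0.13},{"xyz": [-0.06,0,0.01],"twist": [0,0,0.02],"grip": 0.13},{"xyz": [-0.14,-0.002,0.01],"twist": [0,0,0.03],"grip": 0.13},{"xyz": [-0.22,-0.003,0.01],"twist": [0,0,0.04],"grip": 0.13},{"xyz": [-0.3,-0.004,0.01],"twist": [0,0,0.05],"grip": 0.13}]'

```text
clock: 7.8
position: [0.5649, -0.031, 0.0855]
ee_rot: [3.128, 0.291, 0.01]
force: [5.2, 0.5, 8.9]
width: 0.436
```

```bash
python3 -c "
from h import *
import cv2,numpy as np
go([.597,-.0255,.0855],12.1)
im=arm.get_image('wrist');cv2.imwrite('pics/w4.png',im)
a=cv2.imread('pics/w3.png')
cv2.imwrite('pics/cmp.png',np.vstack([a[:300],im[:300]]))"
```

```text
t 7.8 pos [ 0.5649 -0.031   0.0855] yaw 10.62 F [5.2 0.5 8.9] M [ 0.35 -1.24  0.01] w 0.44 units [0.542 0.008 0.003] tw -0.148 tilt [0.0062 0.0005]
```

View pics/cmp.png

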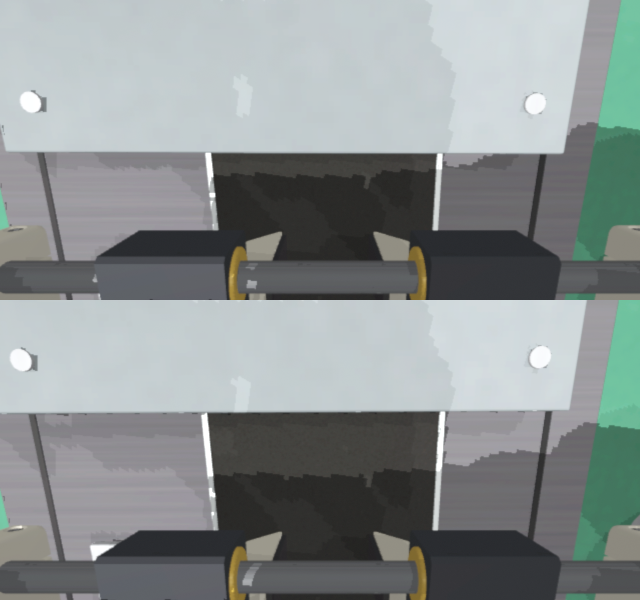

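The wrist view shows the hood edge receding from row 152 to row 111 while the plate's side edges stay at columns ~208 and ~440. The plate is following the tool. Force ratio is 0.58, which means the rubber is sticking.

Request:
jog_arm --moves '[{"xyz": [-0.1,0,0.002],"twist": [0,0,0],"grip": 0.13},{"xyz": [-0.2,0,0.004],"twist": [0,0,0],"grip": 0.13},{"xyz": [-0.3,0,0.004],"twist": [0,0,0],"grip": 0.13},{"xyz": [-0.4,0,0.004],"twist": [0,0,0],"grip": 0.13},{"xyz": [-0.5,0,0.004],"twist": [0,0,0],"grip": 0.13}]'

```text
clock: 8.48
position: [0.536, -0.0365, 0.0854]
ee_rot: [3.128, 0.291, 0.011]
force: [6.3, 0.0, 10.1]
width: 0.435
```

```bash
python3 -c "
from h import *
go([.5976-.076*.983,-.0249-.076*.184,.0855],10.6)"
```

```text
t 8.47 pos [ 0.536  -0.0365  0.0854] yaw 10.62 F [ 6.3  0.  10.1] M [ 0.35 -1.41 -0.01] w 0.43 units [-0.221 -0.002 -0.003] tw 0.002 tilt [0.0072 0.0006]
```

Request:
jog_arm --moves '[{"xyz": [-0.05,0,0.0],"twist": [0,0,0],"grip": 0.13},{"xyz": [-0.1,0,0.0],"twist": [0,0,0],"grip": 0.13},{"xyz": [-0.13,0,0.0],"twist": [0,0,0],"grip": 0.13},{"xyz": [-0.13,0,0.0],"twist": [0,0,0],"grip": 0.13}]'

```text
clock: 8.98
position: [0.5282, -0.038, 0.0854]
ee_rot: [3.128, 0.291, 0.011]
force: [4.9, -0.5, 11.4]
width: 0.437
```

Request:
jog_arm --moves '[{"xyz": [-0.02,0,0.0],"twist": [0,0,0],"grip": 0.13},{"xyz": [-0.04,0,0.0],"twist": [0,0,0],"grip": 0.13},{"xyz": [-0.06,0,0],"twist": [0,0,0],"grip": 0.13}]'

```text
clock: 9.35
position: [0.525, -0.0386, 0.0854]
ee_rot: [3.128, 0.291, 0.012]
force: [6.6, 1.3, 10.4]
width: 0.433
```

```bash
python3 -c "
from h import *
import cv2
go([.5976-.076*.983,-.0249-.076*.184,.0855],10.6)
cv2.imwrite('pics/w5.png',arm.get_image('wrist'))"
```

```text
t 9.35 pos [ 0.525  -0.0386  0.0854] yaw 10.62 F [ 6.6  1.3 10.4] M [ 0.31 -1.4  -0.02] w 0.43 units [-0.035 -0.002 -0.001] tw 0.002 tilt [0.0074 0.0006]
```

Request:
jog_arm --moves '[{"xyz": [-0.015,0,0.0],"twist": [0,0,0],"grip": 0.13},{"xyz": [-0.03,0,0.0],"twist": [0,0,0],"grip": 0.13},{"xyz": [-0.04,0,0.0],"twist": [0,0,0],"grip": 0.13},{"xyz": [-0.04,0,0.0],"twist": [0,0,0],"grip": 0.13}]'

```text
clock: 9.9
position: [0.5226, -0.0391, 0.0854]
ee_rot: [3.128, 0.291, 0.011]
force: [6.2, 1.6, 11.2]
width: 0.436
```

```bash
python3 -c "
from h import *
go([.5976-.076*.983,-.0249-.076*.184,.0855],10.6)"
```

```text
t 9.9 pos [ 0.5226 -0.0391  0.0854] yaw 10.62 F [ 6.2  1.6 11.2] M [ 0.32 -1.35  0.03] w 0.44 units [ 0.006 -0.002 -0.001] tw 0.002 tilt [0.0072 0.0005]
```

Request:
jog_arm --moves '[{"xyz": [-0.015,0,0.0],"twist": [0,0,0],"grip": 0.13},{"xyz": [-0.03,0,0.0],"twist": [0,0,0],"grip": 0.13},{"xyz": [-0.04,0,0.0],"twist": [0,0,0],"grip": 0.13}]'

```text
clock: 10.28
position: [0.5203, -0.0395, 0.0854]
ee_rot: [3.128, 0.291, 0.012]
force: [6.6, 1.0, 10.1]
width: 0.434
```

```bash
python3 -c "
from h import *
go([.5976-.076*.983,-.0249-.076*.184,.0855],10.6)"
```

```text
t 10.28 pos [ 0.5203 -0.0395  0.0854] yaw 10.62 F [ 6.6  1.  10.1] M [ 0.35 -1.46  0.01] w 0.43 units [ 0.044 -0.002 -0.001] tw 0.002 tilt [0.0074 0.0006]
```

Request:
jog_arm --moves '[{"xyz": [-0.015,0,0.0],"twist": [0,0,0],"grip": 0.13},{"xyz": [-0.03,0,0.0],"twist": [0,0,0],"grip": 0.13},{"xyz": [-0.045,0,0.0],"twist": [0,0,0],"grip": 0.13}]'

```text
clock: 10.65
position: [0.518, -0.0398, 0.0854]
ee_rot: [3.128, 0.291, 0.013]
force: [8.3, 1.7, 9.1]
width: 0.432
```

```bash
python3 -c "
from h import *
import cv2
go([.5976-.076*.983,-.0249-.076*.184,.0855],10.6)
s=arm.get_image('scene');cv2.imwrite('pics/s6.png',cv2.resize(s[180:320,240:410],None,fx=4,fy=4,interpolation=cv2.INTER_CUBIC))"
```

```text
t 10.65 pos [ 0.518  -0.0398  0.0854] yaw 10.62 F [8.3 1.7 9.1] M [ 0.39 -1.65 -0.01] w 0.43 units [ 0.083 -0.001 -0.001] tw 0.002 tilt [0.0079 0.0007]
```

View pics/s6.png

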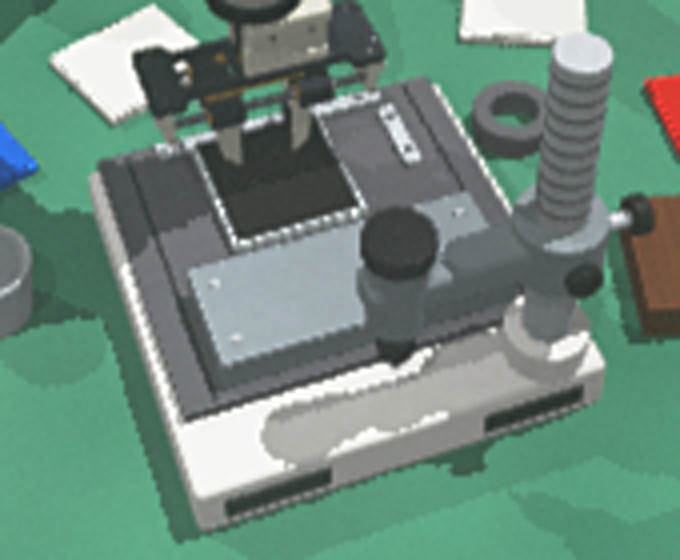

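The scene view shows the plate fully out of the hood. Its rear edge is at (235,240)–(365,210) and its front is at the stop strip by (170,145)–(385,95). The drag force rose to 8.3 N, which is the slip limit, so the stop has been reached. I'm seating it once more with slightly more press.

Request:
jog_arm --moves '[{"xyz": [0,0,0.006],"twist": [0,0,0],"grip": 0.13},{"xyz": [-0.01,0,0.008],"twist": [0,0,0],"grip": 0.13},{"xyz": [-0.02,0,0.008],"twist": [0,0,0],"grip": 0.13},{"xyz": [-0.03,0,0.008],"twist": [0,0,0],"grip": 0.13}]'

```text
clock: 11.2
position: [0.5172, -0.0401, 0.0854]
ee_rot: [3.128, 0.291, 0.016]
force: [8.5, 1.7, 10.5]
width: 0.432
```

```bash
python3 -c "
from h import *
go([.5976-.076*.983,-.0249-.076*.184,.0855],10.6)"
```

```text
t 11.2 pos [ 0.5172 -0.0401  0.0854] yaw 10.63 F [ 8.5  1.7 10.5] M [ 0.41 -2.03 -0.01] w 0.43 units [ 0.097 -0.002 -0.001] tw 0.003 tilt [0.0099 0.0008]
```

Load is building without movement, so the plate is home at the front. I'm lifting and backing off for one close look.

Request:
jog_arm --moves '[{"xyz": [0.015,0,-0.1],"twist": [0,0,0],"grip": 0.13},{"xyz": [0.015,0,-0.6],"twist": [0,0,0],"grip": 0.13},{"xyz": [-0.5,0,-1.2],"twist": [0,0,0],"grip": 0.13},{"xyz": [-1.0,0,-1.6],"twist": [0,0,0],"grip": 0.13},{"xyz": [-1.4,-0.2,-1.6],"twist": [0,0,0],"grip": 0.13}]'

```text
clock: 11.82
position: [0.4263, -0.0454, 0.1803]
ee_rot: [3.128, 0.287, 0.001]
force: [0.6, 0.3, 0.2]
width: 0.437
```

Request:
jog_arm --moves '[{"xyz": [-0.1,0,0],"twist": [0,0,0],"grip": 0.13},{"xyz": [-0.1,0,0],"twist": [0,0,0],"grip": 0.13},{"xyz": [-0.1,0,0],"twist": [0,0,0],"grip": 0.13}]'

```text
clock: 12.2
position: [0.4222, -0.0457, 0.1788]
ee_rot: [-3.128, -0.29, 0.001]
force: [0.2, -0.4, -1.2]
width: 0.434
```

```bash
python3 -c "
from h import *
import cv2
s=arm.observe();np.save('T7.npy',toolT(s))
go([.5976-.076*.983,-.0249-.076*.184,.0855],10.6)
im=arm.get_image('wrist');cv2.imwrite('pics/w7.png',im)
cv2.imwrite('pics/w7c.png',cv2.resize(im[:240,120:520],None,fx=2,fy=2,interpolation=cv2.INTER_CUBIC))"
```

```text
t 12.2 pos [ 0.4222 -0.0457  0.1788] yaw 10.6 F [ 0.2 -0.4 -1.2] M [ 0.04 -0.02  0.02] w 0.43 units [1.67  0.198 1.555] tw 0.0 tilt [-0.0004  0.0001]
```

View pics/w7c.png

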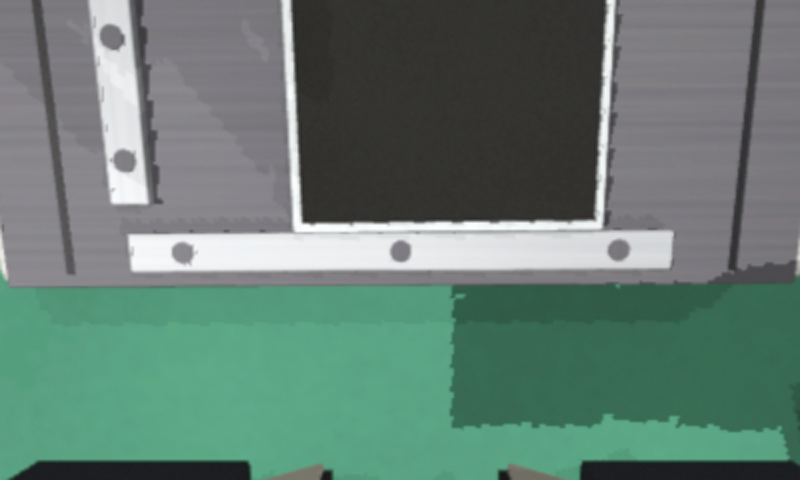

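The plate's front edge (296,231)–(602,228) lies along the front stop's edge (128,235)–(672,231), parallel and in contact. The side stop's face is at about (149,203) and the plate's left edge at about (296,225).

```bash
python3 -c "
from h import *
T=np.load('T7.npy')@arm.camera_params('wrist')['T_tool_cam']
c=lambda u,v,z:ray('wrist',(120+u/2-.25,v/2-.25),z,T)
a=np.radians(10.6);S=np.array([[np.cos(a),np.sin(a)],[-np.sin(a),np.cos(a)]])
P={n:c(*q) for n,q in dict(ss1=(149,203,.066),ss2=(137,30,.066),FL=(295,229,.0746),BL=(284,2,.0746),FR=(603,227,.0746),BR=(613,2,.0746),fsL=(128,234,.066),fsR=(672,230,.066)).items()}
for n in P: print(n,P[n].round(4),(S@P[n][:2]).round(4))
mid=(P['FL']+P['FR'])/2; 
cen=mid[:2]+S.T@[.05,0]; print('press',cen)
go([*cen,.1],10.6)"
```

```text
ss1 [0.4785 0.063  0.066 ] [ 0.4819 -0.0261]
ss2 [0.5346 0.0721 0.066 ] [ 0.5387 -0.0274]
FL [0.4795 0.0083 0.0746] [ 0.4728 -0.08  ]
BL [0.5502 0.0221 0.0746] [ 0.5449 -0.0795]
FR [ 0.5002 -0.0984  0.0746] [ 0.4735 -0.1887]
BR [ 0.57   -0.0837  0.0746] [ 0.5448 -0.1872]
fsL [0.4662 0.0695 0.066 ] [ 0.471  -0.0174]
fsR [ 0.5042 -0.1256  0.066 ] [ 0.4725 -0.2162]
press [ 0.5389756  -0.03584016]
t 12.25 pos [ 0.4222 -0.0457  0.1788] yaw 10.61 F [-0.2 -0.4  0.7] M [0.04 0.05 0.04] w 0.44 units [1.943 0.198 1.313] tw 0.001 tilt [-0.0004  0.0001]
```

Request:
jog_arm --moves '[{"xyz": [0.8,0.08,0.2],"twist": [0,0,0],"grip": 0.13},{"xyz": [1.5,0.16,0.5],"twist": [0,0,0],"grip": 0.13},{"xyz": [1.94,0.2,0.9],"twist": [0,0,0],"grip": 0.13},{"xyz": [1.94,0.2,1.3],"twist": [0,0,0],"grip": 0.13},{"xyz": [1.94,0.2,1.3],"twist": [0,0,0],"grip": 0.13}]'

```text
clock: 12.88
position: [0.5372, -0.0359, 0.099]
ee_rot: [-3.128, -0.291, 0.007]
force: [-0.2, -0.4, 0.0]
width: 0.436
```

Request:
jog_arm --moves '[{"xyz": [0,0,0],"twist": [0,0,0],"grip": 0.13},{"xyz": [0,0,0],"twist": [0,0,0],"grip": 0.13}]'

```text
clock: 13.12
position: [0.5388, -0.036, 0.1022]
ee_rot: [3.128, 0.29, 0.003]
force: [-0.4, -0.7, -0.5]
width: 0.434
```

```bash
python3 -c "
from h import *
go([.539,-.0358,.0855],10.6)"
```

```text
t 13.12 pos [ 0.5388 -0.036   0.1022] yaw 10.61 F [-0.4 -0.7 -0.5] M [0.   0.01 0.02] w 0.43 units [ 0.003 -0.002  0.278] tw 0.001 tilt [ 0.0017 -0.0001]
```

Request:
jog_arm --moves '[{"xyz": [0,0,0.1],"twist": [0,0,0],"grip": 0.13},{"xyz": [0,0,0.18],"twist": [0,0,0],"grip": 0.13},{"xyz": [0,0,0.23],"twist": [0,0,0],"grip": 0.13},{"xyz": [0,0,0.23],"twist": [0,0,0],"grip": 0.13}]'

```text
clock: 13.62
position: [0.5381, -0.0359, 0.087]
ee_rot: [3.128, 0.291, -0.001]
force: [0.1, -0.1, -0.1]
width: 0.437
```

Request:
jog_arm --moves '[{"xyz": [0,0,0.015],"twist": [0,0,0],"grip": 0.13},{"xyz": [0,0,0.03],"twist": [0,0,0],"grip": 0.13},{"xyz": [0,0,0.033],"twist": [0,0,0],"grip": 0.13},{"xyz": [0,0,0.033],"twist": [0,0,0],"grip": 0.13}]'

```text
clock: 14.12
position: [0.5384, -0.0359, 0.0855]
ee_rot: [3.128, 0.291, 0.001]
force: [-0.8, -0.0, 3.5]
width: 0.435
```

```bash
python3 -c "
from h import *
go([.539,-.0358,.0855],10.6)"
```

```text
t 14.12 pos [ 0.5384 -0.0359  0.0855] yaw 10.61 F [-0.8 -0.   3.5] M [ 0.04  0.14 -0.01] w 0.43 units [0.01  0.    0.001] tw 0.001 tilt [ 0.0003 -0.    ]
```

Request:
jog_arm --moves '[{"xyz": [-0.006,0,0.006],"twist": [0,0,0],"grip": 0.13},{"xyz": [-0.012,0,0.013],"twist": [0,0,0],"grip": 0.13},{"xyz": [-0.018,0,0.013],"twist": [0,0,0],"grip": 0.13}]'

```text
clock: 14.5
position: [0.5383, -0.0359, 0.0855]
ee_rot: [3.128, 0.291, 0.004]
force: [0.6, 1.6, 7.9]
width: 0.432
```

```bash
python3 -c "
from h import *
go([.539,-.0358,.0855],10.6)"
```

```text
t 14.5 pos [ 0.5383 -0.0359  0.0855] yaw 10.62 F [0.6 1.6 7.9] M [ 0.13 -0.11 -0.01] w 0.43 units [ 0.012 -0.    -0.   ] tw 0.002 tilt [0.0025 0.0001]
```

Request:
jog_arm --moves '[{"xyz": [-0.012,0,0.006],"twist": [0,0,0],"grip": 0.13},{"xyz": [-0.015,-0.07,0.006],"twist": [0,0,0],"grip": 0.13},{"xyz": [-0.015,-0.15,0.006],"twist": [0,0,0],"grip": 0.13},{"xyz": [-0.015,-0.23,0.006],"twist": [0,0,0],"grip": 0.13},{"xyz": [-0.015,-0.3,0.006],"twist": [0,0,0],"grip": 0.13}]'

```text
clock: 15.12
position: [0.5351, -0.0203, 0.0855]
ee_rot: [3.126, 0.287, 0.007]
force: [1.7, -6.3, 9.5]
width: 0.436
```

```bash
python3 -c "
from h import *
go([.539-.053*.184,-.0358+.053*.983,.0855],10.6)"
```

```text
t 15.12 pos [ 0.5351 -0.0203  0.0855] yaw 10.51 F [ 1.7 -6.3  9.5] M [-1.23 -0.48 -0.07] w 0.44 units [ 0.015 -0.617 -0.002] tw -0.009 tilt [ 0.0043 -0.0017]
```

Request:
jog_arm --moves '[{"xyz": [0,-0.08,0.004],"twist": [0,0,0],"grip": 0.13},{"xyz": [0,-0.17,0.004],"twist": [0,0,0],"grip": 0.13},{"xyz": [0,-0.26,0.004],"twist": [0,0,0],"grip": 0.13},{"xyz": [0,-0.34,0.004],"twist": [0,0,0],"grip": 0.13},{"xyz": [0,-0.42,0.004],"twist": [0,0,0],"grip": 0.13}]'

```text
clock: 15.75
position: [0.5305, 0.0041, 0.0854]
ee_rot: [3.126, 0.287, 0.006]
force: [1.6, -8.3, 13.4]
width: 0.432
```

```bash
python3 -c "
from h import *
import cv2
go([.539-.053*.184,-.0358+.053*.983,.0855],10.6)
cv2.imwrite('pics/w8.png',arm.get_image('wrist'))"
```

```text
t 15.75 pos [0.5305 0.0041 0.0854] yaw 10.48 F [ 1.6 -8.3 13.4] M [-1.47 -0.22 -0.08] w 0.43 units [ 0.017 -0.203 -0.002] tw -0.012 tilt [ 0.0043 -0.002 ]
```

Request:
jog_arm --moves '[{"xyz": [0,-0.05,-0.002],"twist": [0,0,0],"grip": 0.13},{"xyz": [0,-0.09,-0.002],"twist": [0,0,0],"grip": 0.13},{"xyz": [0,-0.12,-0.002],"twist": [0,0,0],"grip": 0.13}]'

```text
clock: 16.18
position: [0.529, 0.0113, 0.0854]
ee_rot: [3.126, 0.287, 0.006]
force: [0.6, -6.6, 11.2]
width: 0.435
```

Request:
jog_arm --moves '[{"xyz": [0,-0.015,0],"twist": [0,0,0],"grip": 0.13},{"xyz": [0,-0.03,0],"twist": [0,0,0],"grip": 0.13},{"xyz": [0,-0.045,0],"twist": [0,0,0],"grip": 0.13}]'

```text
clock: 16.55
position: [0.5285, 0.0139, 0.0854]
ee_rot: [3.126, 0.287, 0.006]
force: [1.0, -7.3, 11.4]
width: 0.432
```

```bash
python3 -c "
from h import *
go([.539-.053*.184,-.0358+.053*.983,.0855],10.6)"
```

```text
t 16.55 pos [0.5285 0.0139 0.0854] yaw 10.49 F [ 1.  -7.3 11.4] M [-1.31 -0.29 -0.11] w 0.43 units [ 0.019 -0.038 -0.001] tw -0.011 tilt [ 0.004  -0.0019]
```

Along the stand's x axis the pull has faded to about 0, so I'm adding a slight pull toward the front stop as I go on.

Request:
jog_arm --moves '[{"xyz": [-0.01,-0.01,0],"twist": [0,0,0],"grip": 0.13},{"xyz": [-0.015,-0.02,0],"twist": [0,0,0],"grip": 0.13},{"xyz": [-0.015,-0.035,0],"twist": [0,0,0],"grip": 0.13}]'

```text
clock: 16.92
position: [0.5279, 0.0159, 0.0854]
ee_rot: [3.126, 0.287, 0.008]
force: [3.7, -5.6, 9.2]
width: 0.434
```

```bash
cat >> h.py <<'E'
def stand():
    s=arm.observe();a=np.radians(10.6);S=np.array([[np.cos(a),np.sin(a)],[-np.sin(a),np.cos(a)]])
    print("stand pos",(S@s["position"][:2]).round(4),"F",(S@s["force"][:2]).round(1),s["force"][2].round(1),"M",(S@s["ft_torque"][:2]).round(2),s["ft_torque"][2].round(2))
E
python3 -c "
from h import *
go([.539-.053*.184,-.0358+.053*.983,.0855],10.6);stand()"
```

```text
t 16.93 pos [0.5279 0.0159 0.0854] yaw 10.49 F [ 3.7 -5.6  9.2] M [-1.34 -0.7  -0.06] w 0.43 units [ 0.023 -0.002 -0.001] tw -0.011 tilt [ 0.0051 -0.0015]
stand pos [ 0.5218 -0.0814] F [ 2.7 -6.2] 9.2 M [-1.45 -0.45] -0.06
```

Request:
jog_arm --moves '[{"xyz": [0,-0.012,0.004],"twist": [0,0,0],"grip": 0.13},{"xyz": [0,-0.025,0.006],"twist": [0,0,0],"grip": 0.13},{"xyz": [0,-0.035,0.006],"twist": [0,0,0],"grip": 0.13}]'

```text
clock: 17.3
position: [0.5278, 0.0166, 0.0854]
ee_rot: [3.125, 0.285, 0.008]
force: [2.3, -10.7, 13.0]
width: 0.437
```

```bash
python3 -c "
from h import *
stand()"
```

```text
stand pos [ 0.5218 -0.0807] F [  0.3 -11. ] 13.0 M [-2.12 -0.2 ] -0.01
```

The side stop has been reached: only 0.7 mm of the last 2.1 mm was followed, and the force rose to 11 N. I'm now shifting the pull toward the front stop to seat both.

Request:
jog_arm --moves '[{"xyz": [-0.01,0.006,0],"twist": [0,0,0],"grip": 0.13},{"xyz": [-0.02,0.008,0],"twist": [0,0,0],"grip": 0.13},{"xyz": [-0.03,0.008,0],"twist": [0,0,0],"grip": 0.13}]'

```text
clock: 17.68
position: [0.5268, 0.0175, 0.0855]
ee_rot: [3.127, 0.287, 0.011]
force: [6.2, -5.2, 9.7]
width: 0.437
```

```bash
python3 -c "
from h import *
stand()"
```

```text
stand pos [ 0.521  -0.0797] F [ 5.1 -6.2] 9.7 M [-1.2  -1.05] -0.02
```

Request:
jog_arm --moves '[{"xyz": [0,0,-0.1],"twist": [0,0,0],"grip": 0.13},{"xyz": [0,0,-0.6],"twist": [0,0,0],"grip": 0.13},{"xyz": [-0.5,0,-1.2],"twist": [0,0,0],"grip": 0.13},{"xyz": [-1.0,0,-1.6],"twist": [0,0,0],"grip": 0.13},{"xyz": [-1.5,0,-1.6],"twist": [0,0,0],"grip": 0.13}]'

```text
clock: 18.3
position: [0.4345, 0.0027, 0.1812]
ee_rot: [-3.128, -0.291, -0.004]
force: [0.5, -0.1, 0.0]
width: 0.432
```

Request:
jog_arm --moves '[{"xyz": [-0.1,0,0],"twist": [0,0,0],"grip": 0.13},{"xyz": [-0.1,0,0],"twist": [0,0,0],"grip": 0.13},{"xyz": [-0.1,0,0],"twist": [0,0,0],"grip": 0.13}]'

```text
clock: 18.68
position: [0.4297, 0.0017, 0.1795]
ee_rot: [-3.128, -0.291, -0.0]
force: [1.2, -0.1, 0.2]
width: 0.436
```

```bash
python3 -c "
from h import *
import cv2
s=arm.observe();np.save('T9.npy',toolT(s));stand()
im=arm.get_image('wrist');cv2.imwrite('pics/w9.png',im)
cv2.imwrite('pics/w9c.png',cv2.resize(im[:200,160:480],None,fx=2.5,fy=2.5,interpolation=cv2.INTER_CUBIC))"
```

```text
stand pos [ 0.4227 -0.0774] F [ 1.2 -0.4] 0.2 M [ 0.   -0.01] -0.04
```

View pics/w9c.png

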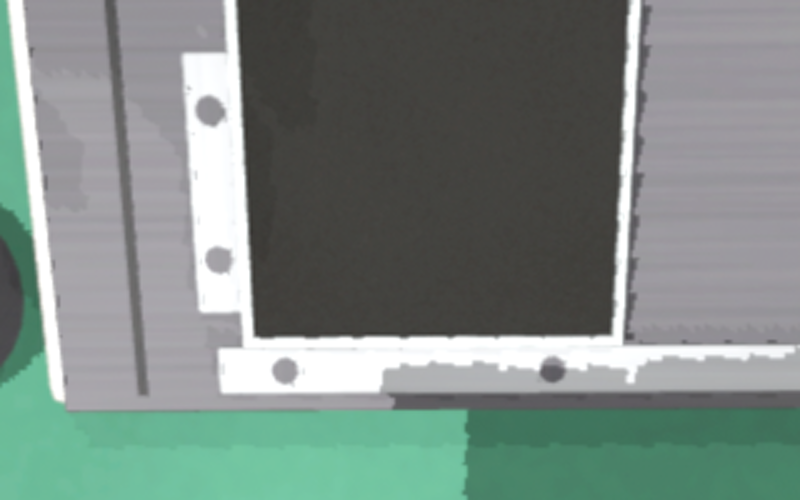

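Tenth picture: the plate lies along the front stop at row ~345 and against the side stop at column ~235. I'm enlarging both contacts to check squareness.

```bash
python3 -c "
import cv2,numpy as np
im=cv2.imread('pics/w9.png')
a=cv2.resize(im[10:150,225:275],None,fx=4,fy=4,interpolation=cv2.INTER_NEAREST)
b=cv2.resize(im[125:165,240:425],None,fx=3,fy=8,interpolation=cv2.INTER_NEAREST)
o=np.zeros((560,770,3),np.uint8);o[:,:200]=a;o[:320,210:765]=b
cv2.imwrite('pics/z.png',o)
g=cv2.cvtColor(im,cv2.COLOR_BGR2GRAY)
for r in (40,60,80,100,115,122,128): print(r,g[r,230:268].tolist())
"
```

```text
40 [149, 149, 152, 177, 225, 252, 254, 253, 238, 184, 154, 149, 147, 146, 147, 148, 155, 186, 229, 248, 249, 243, 251, 255, 255, 248, 162, 76, 62, 63, 65, 66, 64, 64, 61, 60, 60, 61]
60 [153, 152, 152, 150, 158, 208, 251, 255, 255, 255, 255, 254, 255, 255, 255, 255, 255, 255, 255, 254, 253, 253, 251, 254, 255, 255, 251, 177, 83, 61, 59, 60, 60, 60, 60, 61, 60, 60]
80 [164, 164, 164, 164, 161, 162, 210, 255, 255, 255, 255, 255, 255, 255, 255, 255, 255, 255, 255, 255, 254, 253, 252, 250, 254, 255, 255, 244, 179, 86, 60, 61, 59, 60, 62, 62, 62, 62]
100 [166, 166, 166, 165, 166, 163, 159, 185, 239, 255, 255, 255, 242, 192, 170, 165, 162, 162, 164, 165, 169, 180, 213, 249, 251, 255, 255, 255, 254, 190, 91, 60, 61, 60, 60, 59, 59, 60]
115 [165, 165, 165, 165, 164, 160, 156, 158, 184, 240, 255, 255, 255, 255, 255, 255, 255, 255, 255, 255, 255, 255, 255, 255, 253, 249, 255, 255, 255, 255, 163, 75, 64, 62, 64, 64, 63, 65]
122 [167, 167, 167, 167, 167, 167, 167, 167, 170, 215, 255, 255, 255, 255, 255, 255, 255, 255, 255, 255, 255, 255, 255, 254, 253, 254, 255, 255, 255, 254, 194, 95, 64, 64, 66, 66, 65, 63]
128 [165, 165, 165, 165, 164, 164, 164, 164, 164, 163, 162, 162, 162, 162, 162, 162, 162, 162, 162, 160, 157, 156, 156, 155, 154, 158, 202, 255, 255, 255, 251, 138, 67, 66, 66, 66, 65, 65]
```

View pics/z.png

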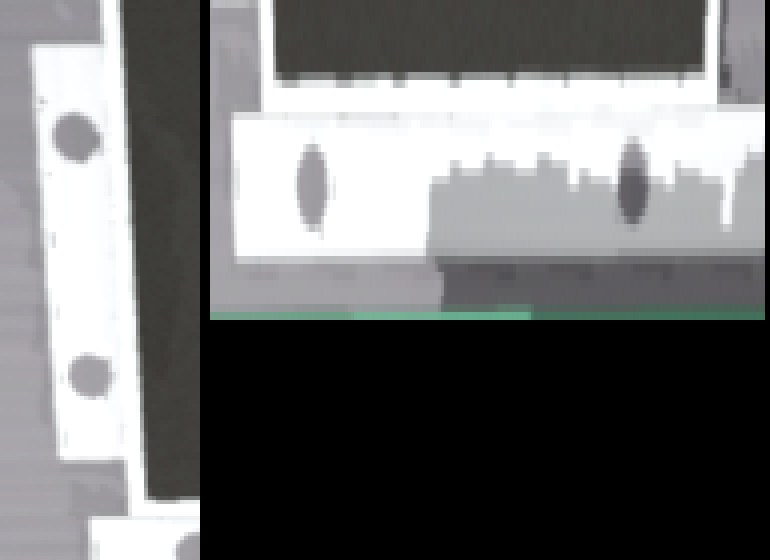

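No gap shows at either contact in the enlargement (11th picture): strip and rim meet without a dark line between them. One numeric check follows, using the strips' outer edges plus their 14 mm width and compared with the plate's outer edges.

Run:
```python
from h import *
import cv2
g=cv2.cvtColor(cv2.imread('pics/w9.png'),cv2.COLOR_BGR2GRAY).astype(float)
T=np.load('T9.npy')@arm.camera_params('wrist')['T_tool_cam']
a=np.radians(10.6);S=np.array([[np.cos(a),np.sin(a)],[-np.sin(a),np.cos(a)]])
def cross(v,i0,th=210,first=True):
    k=[i for i in range(len(v)-1) if (v[i]-th)*(v[i+1]-th)<0]
    i=k[0]; return i0+i+(th-v[i])/(v[i+1]-v[i])
def line(pts,z,ax):  # ax: 0 => report x vs y ; 1 => report y vs x
    Q=np.array([S@ray('wrist',p,z,T)[:2] for p in pts]); m,c=np.polyfit(Q[:,1-ax],Q[:,ax],1)
    print("at mean",Q.mean(0).round(4),"slope deg",round(np.degrees(np.arctan(m)),2),"rms mm",round(1e3*np.std(Q[:,ax]-m*Q[:,1-ax]-c),2)); return m,c
print("side strip outer");s=line([(cross(g[r,225:250],225),r) for r in range(50,122,6)],.066,1)
print("plate left, clear of strip");l=line([(cross(g[r,235:262],235),r) for r in [2,5,8,11,14,17,127,129,131]],.0746,1)
print("plate right");line([(cross(g[r,400:425][::-1],0),r) and (424-cross(g[r,400:425][::-1],0),r) for r in range(5,130,8)],.0746,1)
print("front strip outer (left part)");f=line([(c,167-cross(g[145:168,c][::-1],0)) for c in range(252,308,5)],.066,0)
print("plate front (dark/white edge, inside rim)");line([(c,cross(g[115:142,c],115,150)) for c in range(268,400,8)],.0746,0)
y=l[0]*.5+l[1]; print("side gap mm at x=.50,.55:",[round(1e3*(s[0]*x+s[1]-.014-l[0]*x-l[1]),2) for x in(.49,.54)])
```

```text
side strip outerTraceback (most recent call last):
  File "<stdin>", line 12, in <module>
  File "<stdin>", line 8, in cross
IndexError: list index out of range
```

Run:
```python
from h import *
import cv2
g=cv2.cvtColor(cv2.imread('pics/w9.png'),cv2.COLOR_BGR2GRAY).astype(float)
T=np.load('T9.npy')@arm.camera_params('wrist')['T_tool_cam']
a=np.radians(10.6);S=np.array([[np.cos(a),np.sin(a)],[-np.sin(a),np.cos(a)]])
def cross(v,i0,th=205.5):
    k=[i for i in range(len(v)-1) if (v[i]-th)*(v[i+1]-th)<0]
    if not k: return np.nan
    i=k[0]; return i0+i+(th-v[i])/(v[i+1]-v[i])
def line(name,pts,z,ax):
    Q=np.array([S@ray('wrist',p,z,T)[:2] for p in pts if not np.isnan(p).any()]); m,c=np.polyfit(Q[:,1-ax],Q[:,ax],1)
    print(name,"mean",Q.mean(0).round(4),"slope deg",round(np.degrees(np.arctan(m)),2),"rms mm",round(1e3*np.std(Q[:,ax]-m*Q[:,1-ax]-c),2)); return m,c
s=line("side strip outer",[(cross(g[r,225:250],225),r) for r in range(50,122,3)],.066,1)
l=line("plate left",[(cross(g[r,235:262],235),r) for r in [2,5,8,11,14,17,127,129,131]],.0746,1)
line("plate right",[(424-cross(g[r,400:425][::-1],0),r) for r in range(5,130,8)],.0746,1)
f=line("front strip outer",[(c,167-cross(g[145:168,c][::-1],0)) for c in range(252,308,5)],.066,0)
line("stage front edge",[(c,170-cross(g[150:171,c][::-1],0,140)) for c in range(195,330,5)],.06,0)
line("platen dark front",[(c,cross(g[115:142,c],115,150)) for c in range(268,400,8)],.0746,0)
print("side gap mm:",[round(1e3*(s[0]*x+s[1]-.014-l[0]*x-l[1]),2) for x in(.49,.54)])
```

```text
side strip outer mean [ 0.5094 -0.012 ] slope deg 0.16 rms mm 0.07
plate left mean [ 0.5302 -0.0261] slope deg 0.25 rms mm 0.05
plate right mean [ 0.5211 -0.1353] slope deg 0.33 rms mm 0.07
front strip outer mean [ 0.4579 -0.0412] slope deg -0.45 rms mm 0.02
stage front edge mean [ 0.4535 -0.0398] slope deg 0.88 rms mm 2.26
platen dark front mean [ 0.4751 -0.0806] slope deg -0.29 rms mm 0.14
side gap mm: [np.float64(0.24), np.float64(0.16)]
```

Plate yaw (0.25–0.33°) agrees with the strips (0.16 and 0.45°, mean 0.3°), and the side gap of 0.2 mm is within noise. Last comparison: did the front contact survive the slide? I'll check the distance from strip to platen edge in w7 (known contact) against w9.

Run:
```python
from h import *
import cv2
a=np.radians(10.9);S=np.array([[np.cos(a),np.sin(a)],[-np.sin(a),np.cos(a)]])
C=arm.camera_params('wrist')['T_tool_cam']
def cross(v,i0,th):
    k=[i for i in range(len(v)-1) if (v[i]-th)*(v[i+1]-th)<0]
    return np.nan if not k else i0+k[0]+(th-v[k[0]])/(v[k[0]+1]-v[k[0]])
for n,Tn,cs,cp in(("w7","T7",range(190,450,10),range(275,415,7)),("w9","T9",range(252,308,5),range(268,400,8))):
    g=cv2.cvtColor(cv2.imread(f'pics/{n}.png'),cv2.COLOR_BGR2GRAY).astype(float); T=np.load(Tn+'.npy')@C
    lo=128 if n=="w7" else 157
    hi=lo+10
    def fit(pts,z):
        Q=np.array([S@ray('wrist',p,z,T)[:2] for p in pts if not np.isnan(p).any()]);m,c=np.polyfit(Q[:,1],Q[:,0],1);r=Q[:,0]-m*Q[:,1]-c
        k=abs(r)<.0007;m,c=np.polyfit(Q[k,1],Q[k,0],1);return m,c,k.sum(),Q[k].mean(0)
    st=fit([(c,hi-cross(g[lo:hi+1,c][::-1],0,205.5)) for c in cs],.066)
    e0=95 if n=="w7" else 115
    pl=fit([(c,cross(g[e0:e0+27,c],e0,150)) for c in cp],.0746)
    print(n,"strip slope",np.degrees(st[0]).round(2),st[2],"plate slope",np.degrees(pl[0]).round(2),pl[2],"dist mm at plate ends",[round(1e3*(pl[0]*y+pl[1]-st[0]*y-st[1]),2) for y in(pl[3][1]-.05,pl[3][1],pl[3][1]+.05)])
```

```text
w7 strip slope -0.16 26 plate slope -0.27 20 dist mm at plate ends [np.float64(16.6), np.float64(16.51), np.float64(16.42)]Traceback (most recent call last):
  File "<stdin>", line 15, in <module>
  File "<stdin>", line 13, in fit
IndexError: too many indices for array: array is 1-dimensional, but 2 were indexed
```

Run:
```python
from h import *
import cv2
a=np.radians(10.9);S=np.array([[np.cos(a),np.sin(a)],[-np.sin(a),np.cos(a)]])
T=np.load('T9.npy')@arm.camera_params('wrist')['T_tool_cam']
g=cv2.cvtColor(cv2.imread('pics/w9.png'),cv2.COLOR_BGR2GRAY).astype(float)
def cross(v,i0,th):
    k=[i for i in range(len(v)-1) if (v[i]-th)*(v[i+1]-th)<0]
    return np.nan if not k else i0+k[0]+(th-v[k[0]])/(v[k[0]+1]-v[k[0]])
def pts(l,z): return np.array([S@ray('wrist',p,z,T)[:2] for p in l if not np.isnan(p).any()])
A=pts([(c,167-cross(g[145:168,c][::-1],0,205.5)) for c in range(252,308,5)],.066)
B=pts([(c,cross(g[115:142,c],115,150)) for c in range(268,400,8)],.0746)
ms=np.median(A,0); b=np.polyfit(B[:,1],B[:,0],1); sl=np.tan(np.radians(-.16))
for y in(B[:,1].min(),B[:,1].mean(),B[:,1].max()): print(round(1e3*(np.polyval(b,y)-(ms[0]+sl*(y-ms[1]))),2))
print("plate slope",np.degrees(b[0]).round(2))
```

```text
16.83
16.97
17.11
plate slope 0.01
```

Front distance is 16.8–17.1 mm now against 16.4–16.6 mm before. That is mostly noise, but the left front corner could be up to ~0.6 mm off. I'm doing one last seating pull with the fingers shut (a single contact), so the plate can turn and align itself on the stops.

Request:
jog_arm --moves '[{"xyz": [0.6,0.06,0],"twist": [0,0,0],"grip": 1},{"xyz": [1.2,0.06,0.3],"twist": [0,0,0],"grip": 1},{"xyz": [1.63,0.06,0.8],"twist": [0,0,0],"grip": 1},{"xyz": [1.63,0.06,1.3],"twist": [0,0,0],"grip": 1},{"xyz": [1.63,0.06,1.3],"twist": [0,0,0],"grip": 1}]'

```text
clock: 19.35
position: [0.5243, 0.0159, 0.0993]
ee_rot: [-3.128, -0.291, 0.008]
force: [-0.3, 0.0, 0.5]
width: 0.006
```

Request:
jog_arm --moves '[{"xyz": [0,0,0],"twist": [0,0,0],"grip": 1},{"xyz": [0,0,0],"twist": [0,0,0],"grip": 1},{"xyz": [0,0,0],"twist": [0,0,0],"grip": 1}]'

```text
clock: 19.73
position: [0.5261, 0.0158, 0.1027]
ee_rot: [3.128, 0.29, 0.003]
force: [0.1, -0.9, 0.5]
width: 0.004
```

```bash
python3 -c "
from h import *
go([.53,.016,.0855],10.9);stand()"
```

```text
t 19.73 pos [0.5261 0.0158 0.1027] yaw 10.6 F [ 0.1 -0.9  0.5] M [0.07 0.04 0.01] w 0.0 units [0.064 0.009 0.287] tw -0.03 tilt [0.0018 0.    ]
stand pos [ 0.52   -0.0812] F [-0.1 -0.9] 0.5 M [0.08 0.02] 0.01
```

Request:
jog_arm --moves '[{"xyz": [0,0,0.1],"twist": [0,0,0],"grip": 1},{"xyz": [0,0,0.18],"twist": [0,0,0],"grip": 1},{"xyz": [0,0,0.23],"twist": [0,0,0],"grip": 1},{"xyz": [0,0,0.23],"twist": [0,0,0],"grip": 1}]'

```text
clock: 20.23
position: [0.5253, 0.0158, 0.0875]
ee_rot: [3.128, 0.29, -0.001]
force: [0.5, 0.5, 0.1]
width: 0.005
```

Request:
jog_arm --moves '[{"xyz": [0,0,0.015],"twist": [0,0,0],"grip": 1},{"xyz": [0,0,0.03],"twist": [0,0,0],"grip": 1},{"xyz": [0,0,0.035],"twist": [0,0,0],"grip": 1},{"xyz": [0,0,0.035],"twist": [0,0,0],"grip": 1}]'

```text
clock: 20.72
position: [0.5257, 0.0159, 0.0859]
ee_rot: [3.128, 0.29, 0.0]
force: [-0.1, 0.0, 0.3]
width: 0.004
```

```bash
python3 -c "
from h import *
go([.53,.016,.0855],10.9);stand()"
```

```text
t 20.73 pos [0.5257 0.0159 0.0859] yaw 10.61 F [-0.1  0.   0.3] M [-0.01  0.   -0.05] w 0.0 units [0.071 0.011 0.006] tw -0.029 tilt [ 0.0002 -0.    ]
stand pos [ 0.5196 -0.0811] F [-0.1  0.1] 0.3 M [-0.01  0.  ] -0.05
```

Just above contact. I'm pressing about 1.5 mm with a small pull to the front and side.

Request:
jog_arm --moves '[{"xyz": [-0.006,0,0.01],"twist": [0,0,0],"grip": 1},{"xyz": [-0.012,0,0.018],"twist": [0,0,0],"grip": 1},{"xyz": [-0.02,0,0.024],"twist": [0,0,0],"grip": 1},{"xyz": [-0.028,0,0.026],"twist": [0,0,0],"grip": 1}]'

```text
clock: 21.22
position: [0.5255, 0.0158, 0.0855]
ee_rot: [-3.128, -0.291, -0.005]
force: [0.8, 0.5, 10.2]
width: 0.005
```

```bash
python3 -c "
from h import *
go([.53,.016,.0855],10.9);stand()"
```

```text
t 21.23 pos [0.5255 0.0158 0.0855] yaw 10.62 F [ 0.8  0.5 10.2] M [ 0.06 -0.16 -0.  ] w 0.01 units [ 0.075  0.011 -0.001] tw -0.028 tilt [0.0033 0.0004]
stand pos [ 0.5194 -0.0811] F [0.9 0.3] 10.2 M [ 0.03 -0.16] -0.0
```

Request:
jog_arm --moves '[{"xyz": [-0.015,0,0.004],"twist": [0,0,0],"grip": 1},{"xyz": [-0.03,0,0.008],"twist": [0,0,0],"grip": 1},{"xyz": [-0.045,0,0.008],"twist": [0,0,0],"grip": 1},{"xyz": [-0.045,0,0.008],"twist": [0,0,0],"grip": 1}]'

```text
clock: 21.72
position: [0.5247, 0.0157, 0.0855]
ee_rot: [-3.128, -0.291, -0.011]
force: [5.2, 0.4, 7.3]
width: 0.007
```

```bash
python3 -c "
from h import *
stand()"
```

```text
stand pos [ 0.5186 -0.0811] F [ 5.2 -0.6] 7.3 M [ 0.07 -1.16] 0.01
```

Request:
jog_arm --moves '[{"xyz": [0,0,0.008],"twist": [0,0,0],"grip": 1},{"xyz": [-0.015,0,0.01],"twist": [0,0,0],"grip": 1},{"xyz": [-0.03,0,0.012],"twist": [0,0,0],"grip": 1},{"xyz": [-0.03,0,0.012],"twist": [0,0,0],"grip": 1}]'

```text
clock: 22.22
position: [0.5245, 0.0156, 0.0854]
ee_rot: [-3.127, -0.291, -0.016]
force: [7.4, 0.9, 9.5]
width: 0.009
```

```bash
python3 -c "
from h import *
stand()"
```

```text
stand pos [ 0.5184 -0.0811] F [ 7.4 -0.5] 9.5 M [ 0.01 -1.69] -0.02
```

It held at the front stop, moving only 0.2 mm for 1.8 mm commanded at 7.4 N. Now the same toward the side stop.

Request:
jog_arm --moves '[{"xyz": [0.012,-0.012,0.004],"twist": [0,0,0],"grip": 1},{"xyz": [0.02,-0.024,0.004],"twist": [0,0,0],"grip": 1},{"xyz": [0.02,-0.036,0.004],"twist": [0,0,0],"grip": 1},{"xyz": [0.02,-0.045,0.004],"twist": [0,0,0],"grip": 1}]'

```text
clock: 22.72
position: [0.5245, 0.0159, 0.0854]
ee_rot: [3.126, 0.288, 0.013]
force: [5.0, -7.7, 16.9]
width: 0.003
```

```bash
python3 -c "
from h import *
stand()"
```

```text
stand pos [ 0.5185 -0.0809] F [ 3.5 -8.5] 16.9 M [-1.93 -0.77] 0.0
```

Request:
jog_arm --moves '[{"xyz": [0,-0.01,-0.002],"twist": [0,0,0],"grip": 1},{"xyz": [0,-0.02,-0.004],"twist": [0,0,0],"grip": 1},{"xyz": [0,-0.02,-0.004],"twist": [0,0,0],"grip": 1}]'

```text
clock: 23.1
position: [0.5243, 0.0163, 0.0854]
ee_rot: [3.126, 0.286, 0.013]
force: [5.3, -8.3, 14.8]
width: 0.005
```

```bash
python3 -c "
from h import *
stand()"
```

```text
stand pos [ 0.5183 -0.0805] F [ 3.7 -9.1] 14.8 M [-2.25 -0.83] -0.02
```

Both stops are loaded. I'm lifting and doing a final check.

Request:
jog_arm --moves '[{"xyz": [0,0,-0.1],"twist": [0,0,0],"grip": 1},{"xyz": [0,0,-0.6],"twist": [0,0,0],"grip": 1},{"xyz": [-0.5,0,-1.2],"twist": [0,0,0],"grip": 1},{"xyz": [-1.0,0,-1.6],"twist": [0,0,0],"grip": 1},{"xyz": [-1.5,0,-1.6],"twist": [0,0,0],"grip": 1}]'

```text
clock: 23.72
position: [0.4313, 0.0025, 0.1806]
ee_rot: [-3.128, -0.291, -0.004]
force: [-0.0, -1.1, -0.5]
width: 0.004
```

Request:
jog_arm --moves '[{"xyz": [-0.05,0.1,0],"twist": [0,0,0],"grip": 1},{"xyz": [-0.05,0.1,0],"twist": [0,0,0],"grip": 1},{"xyz": [-0.05,0.1,0],"twist": [0,0,0],"grip": 1},{"xyz": [-0.05,0.1,0],"twist": [0,0,0],"grip": 1}]'

```text
clock: 24.22
position: [0.4302, -0.004, 0.1788]
ee_rot: [-3.128, -0.291, 0.001]
force: [-0.1, 0.2, -0.1]
width: 0.006
```

```bash
python3 -c "
from h import *
import cv2
s=arm.observe();np.save('T10.npy',toolT(s));stand()
im=arm.get_image('wrist');cv2.imwrite('pics/w10.png',im)
t=arm.get_image('top')
a=cv2.resize(im[:200,160:480],None,fx=2,fy=2,interpolation=cv2.INTER_CUBIC)
b=cv2.resize(t[90:290,170:490],None,fx=1,fy=1)
o=np.zeros((600,640,3),np.uint8);o[:400]=a;o[400:,:320]=b
cv2.imwrite('pics/fin.png',o)"
```

```text
stand pos [ 0.4221 -0.083 ] F [-0.1  0.3] -0.1 M [-0.    0.05] -0.01
```

View pics/fin.png

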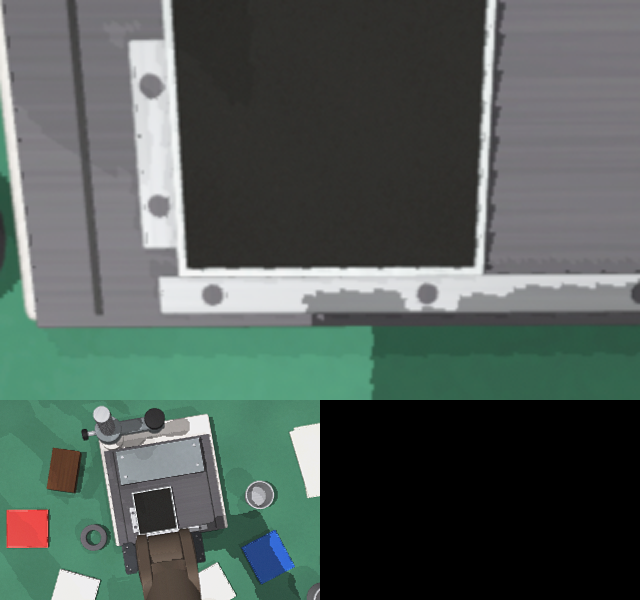

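The plate lies flush along the front stop at row ~273 and against the side stop at column ~177. The cup, ring and case are where they were, and the tool reads no force.

```bash
python3 -c "
from cell import arm
print(arm.sign_off())"
```

```text
the job is handed in; nothing more can be done
None
```

The plate is out from under the hood, flat on the stage and resting against both stops. I handed the job in at about 24 s, with the robot touching nothing.

- **By feel:** I found the platen top about 75 mm above the table, then pressed with about 8–17 N in all the readings. I drew the plate about 80 mm out to the front stop, then slid it about 53 mm left to the side stop.
- **Seating:** I finished with a light pull against each stop using closed fingers. The plate barely moved under it, with 7.4 N of total pull at the front and about 9 N at the side.
- **Last checks:** The final wrist picture shows the plate flush on both stops, with no gap visible. The last top view shows the cup, ring and case in their places.
- **One disagreement:** Before that last seating, the images gave a 0.2 mm side gap, within the measuring noise. They also hinted that the front left corner might be 0.3–0.7 mm off, which is why I seated it again. I checked the result afterwards only by force and picture and did not repeat the measurement.

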